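# Prop the jar chest's lid open on its stay

### The job

The jar chest is about to be filled, so prop its lid open: lift the lid by its handle and swing it right back against its hinge stops without letting it slam either way, and flip the steel stay on the chest's right-hand side up and over so that its notch sits fully down over the brass stud on the lid's edge, so that no knock can bring the lid down. Leave the two jars and the bottle beside the chest standing where they are.

Things in the scene. Friction and masses are not known exactly. Their poses are not given: they have to be found in the camera images.
- chest: Wooden jar chest, fixed to the table: box 190 (x) by 340 (y) by 130 mm high, full of red jars. Origin: centre of its underside, on the table. +x points from its front to its hinged back, +y to its left, +z up. All places below are given in this frame (mm), as x, y, z.
- lid (a joint): Angle (rad) of the lid about the hinge axis at the chest's back rim; 0 shut, grows as it opens, 1.70 = right back on its hinge stops, where it leans 0.13 rad past upright and stays by its own weight. Before upright (1.57) it falls shut when let go. A 14 mm wooden board, 200 by 340 mm, about 0.6 kg, reaching 10 mm over the chest's front; some 4 N at the handle lifts it.
- lid_hinge (a point): Middle of the lid's hinge axis, at 95, 0, 132 of the chest; the axis lies along the chest's y. Fixed.
- lid_handle (a point): Middle of the grip of the lid's steel bow handle: a round bar 12 mm thick and 110 mm long, parallel to the chest's y, 20 mm behind the lid's front edge and 45 mm above the lid's upper face, with a leg at each end. It turns with the lid: at -85, 0, 191 of the chest when shut, at 177, 0, 303 when right back. As the bar is round, it turns in a pinch that keeps its direction.
- lid_stud (a point): Brass stud, 8 mm thick, that sticks 16 mm out of the lid's right (-y) edge, 95 mm from the hinge axis; the point lies on its axis in the stay's middle plane (y = -177). At 0, -177, 139 of the chest when shut; at 114, -177, 225 when right back.
- stay (a joint): Angle (rad) of the stay about its pivot (axis along the chest's y): 0 = bar level, pointing to the chest's front; grows as it flips up and over towards the back; 1.57 = upright; about 1.99 = seated on the stud of the lid standing right back. While the lid is shut its stud stops the stay at 0.42. The pivot is stiff (0.17 N m): the bar stays wherever it is left; about 3 N at the knob turns it.
- stay_pivot (a point): Pivot of the stay on the outside of the chest's right (-y) wall, at 45, -177, 105 of the chest. Fixed.
- stay_knob (a point): Middle of the stay's red finger knob: a round pin 16 mm thick along the chest's y, 125 mm from the pivot along the bar, sticking out to the right from y = -180 to y = -245; the point lies at y = -212. It can be pushed from any side or pinched.
- stay_notch (a point): Seat of the notch in the stay's head, where the stud's axis lies when seated: 138 mm from the pivot along the bar and 12 mm off its centre line. The stay is a flat steel bar, 16 mm wide, 6 mm thick, 154 mm long from the pivot. The notch, 14 mm wide and 10 mm deep, opens on the upper edge while the bar lies forward, so on the lower edge once it leans back.
- jar_a: Loose jar of red preserve with a white lid, 74 mm across, 110 mm high, beside the chest. Origin: centre of its underside.
- jar_b: Loose jar of red preserve with a brass lid, 74 mm across, 110 mm high, beside the chest. Origin: centre of its underside.
- wine: Loose corked dark green bottle, 74 mm across, 240 mm high, beside the chest. Origin: centre of its underside.

How it is judged:
At the end, for the whole second after the job is handed in: The lid stands open on its hinge stops or its stay (joint above 1.5 rad) and at rest, the stay's notch is seated over the lid's stud (seat and stud axis within 7 mm) and at rest, and the two jars and the bottle stand within 30 mm of where they were (value of joint lid above 1.5 rad and distance between stay_notch and lid_stud below 0.007 m and velocity of joint lid between -0.1 and 0.1 rad/s and velocity of joint stay between -0.1 and 0.1 rad/s and distance of each of jar_a, jar_b, wine from where it was at the start of the episode below 0.03 m); the robot touches nothing.
It fails at once if the lid slams or is flung (faster than 4 rad/s) (velocity of joint lid above 4 rad/s or velocity of joint lid below -4 rad/s).
It fails at once if a jar or the bottle beside the chest is shifted by more than 30 mm or tipped (distance of any of jar_a, jar_b, wine from where it was at the start of the episode above 0.03 m or angle between any of jar_a, jar_b, wine's own z axis and vertical above 0.35 rad).
It also fails if it takes over 58 s, if anything falls off the work surface, if the arm or the gripper's body presses on something with over 40 N, if the wrist force passes 120 N, or if a joint passes its speed limit or range.

### The arm

A 6-joint arm with a two-finger parallel gripper is mounted at the origin on the work surface. World frame = base frame: x ahead of the robot, y to its left, z up, the work surface at z = 0. Lengths are in m, angles in rad, forces in N, time in s.
With the tool pointing down it reaches from about 0.3 to 1 m from the base axis. Payload 5.1 kg.
Tool frame: the origin (TCP) lies midway between the tips of the shut fingers; the grasp point (between the pads) lies 19 mm behind it; z points along the fingers, y is the line along which they close (so a half turn about z gives the same grasp; the last joint's range is limited). The gripper opens to 95 mm and grips with 3 to 60 N. Pads are 20 mm wide; open, the fingers measure 119 mm over their backs; the gripper's body (75 mm by 180 mm) begins 59 mm behind the grasp point.
Start: joints at [1.194, 0.124, 1.65, -0, 1.367, -0.083], TCP at [0.188, 0.622, 0.215] pointing down, gripper open.
Joint ranges: [-2.61, 2.61], [-1.02, 2.33], [0.03, 2.71], [-1.35, 4.49], [0.32, 2.68], [-2.91, 2.91]. Speed limits (rad/s): [2.57, 2.57, 3.14, 3.14, 3.14, 3.14].

### API

Orientations are given as a 3x3 rotation matrix whose columns are the frame's x, y, z axes.
In Python, from workcell import ctrl gives the robot as it stands. The module is installed in compiled form; this text tells all that it offers.
- The arm moves only by the tool step_arm, never from a script. Its argument "motion" is a list of rows, each an object of numbers: "dx", "dy", "dz": the shift along the tool's x, y, z in mm; "spin": the turn about the tool's z in rad. In form: [{"dx": .., "dy": .., "dz": .., "spin": ..}, ...]. A call has exactly 8 rows; each row shifts and turns the commanded pose from where the row before left it, along the tool's axes as they then stand; what a row does not reach is not made up. A row lasts 1/12 s, in which the tool goes at most 41.7 mm and 7.16 degrees, less where a joint would pass 70% of its speed; a pose out of reach is approached as far as the arm can. A call is refused whole if a number of a shift passes 41.7 or a number of a turn 0.125, either way. A call with a gripper value outside its range is refused whole. "jaw" is the opening, from -1 (shut) to 1 (fully open), set as the call begins (left out, the last holds). The fingers move at their own pace and stop on an object; "grip_force" is the grip in N (left out, the last holds). Time passes only in rows, so rows that do not move let the fingers close, or fill a call up. It gives the time, the measured TCP pose, the force, the opening and the grip force at its end, in the units of the state.
- ctrl.observe(): the state, without advancing time (a new reading comes with each control period).
- ctrl.get_image(name): name is "side" or "top"; returns a dict with "pixels" (384x512x3 uint8, red, green, blue), "depth" (384x512 float32, m along the optical axis (not along the pixel's ray), 0 where there is no reading), "camera_matrix" (3x3 intrinsics, pixels), "D" ([k1, k2, p1, p2, k3] as OpenCV has them; the pictures are not rectified), "position" and "orientation" of the camera in the world. Camera axes: x right, y down, z forward; pixel columns grow to the right and rows downward; lengths in m; the calibration is good to about 2 mm. A picture is of the moment at which its call begins.
- ctrl.finish_job(): hands the job in; it is judged then, once.
The state is a dict: "t": time; "joint_pos": joint angles; "dq": joint speeds; "effort": joint torques, N m; "tool_pos": TCP position; "tcp_rot": TCP orientation; "contact_force": force on the tool from outside, world axes, zero at the start; "ft_torque": the same for the moment, N m; "grip_width": finger opening in m; "gripper_force": force on a finger pad.
Only numpy, scipy, OpenCV 4.12 (cv2) and the standard library are available. Lean on these libraries where they do the work, as an engineer would, in place of code of your own. Each camera call takes 0.05 s, during which the arm holds its last target. There are 200 camera calls.

## Working session

There is one attempt and no reset: what is moved stays moved. The work goes in short steps, Python scripts to look and compute and a tool call to move; the robot and the scene stay as the last step left them, time stands still between calls to the robot, and variables do not carry over. Pictures are saved under pics/ and viewed, at most 10 in all, crops included, and the job is handed in when it is done.

Besides the shell and the picture viewer there is one more tool, called after "Emit:" by a JSON object that holds its "method" and its "body", one argument or row to a line. step_arm: Moves the arm, as the interface text tells. Its arguments: {"type":"object","properties":{"motion":{"type":"array","items":{"type":"object","properties":{"dx":{"type":"number"},"dy":{"type":"number"},"dz":{"type":"number"},"spin":{"type":"number"}}}},"jaw":{"type":"number"},"grip_force":{"type":"number"}},"required":["motion"]}

```bash
mkdir -p pics; cat > h.py <<'E'
import numpy as np, cv2
from workcell import ctrl
def snap(n,f):
    im=ctrl.get_image(n); cv2.imwrite('pics/'+f+'.png',im['pixels'][:,:,::-1]); np.savez('pics/'+f+'.npz',**im); return im
def pt(im,u,v,z=None,r=1):
    K=np.array(im['camera_matrix']);D=np.array(im['D'],float)
    R=np.array(im['orientation']);p=np.array(im['position'])
    n=cv2.undistortPoints(np.array([[[u,v]]],float),K,D)[0,0]; ray=R@np.array([n[0],n[1],1])
    if z is not None: return p+ray*(z-p[2])/ray[2]
    d=im['depth'][int(v)-r:int(v)+r+1,int(u)-r:int(u)+r+1]; d=np.median(d[d>0]); return p+ray*d
E
python3 - <<'E'
from h import *
for n in('top','side'):
    im=snap(n,n+'0'); print(n,im['position'],im['orientation'])
s=ctrl.observe(); print(s['t'],s['tool_pos'],s['tcp_rot'],s['grip_width'])
E
```

```text
top [0.32939378 0.04804993 1.30863405] [[-0.0206586  -0.97685506  0.21290235]
 [-0.99978379  0.01968087 -0.00671093]
 [ 0.00236551 -0.21299496 -0.97705043]]
side [ 0.03896479 -0.56857513  1.11590682] [[ 0.75879102 -0.49198329  0.42683561]
 [-0.65110867 -0.59019454  0.47720845]
 [ 0.01713746 -0.64001785 -0.7681689 ]]
0.1 [0.18802975 0.62158826 0.21348457] [[-9.57166757e-01  2.89536345e-01 -7.10717808e-04]
 [ 2.89537176e-01  9.57165042e-01 -1.81822679e-03]
 [ 1.53831501e-04 -1.94612547e-03 -9.99998094e-01]] 0.09538173992000609
```

View pics/top0.png

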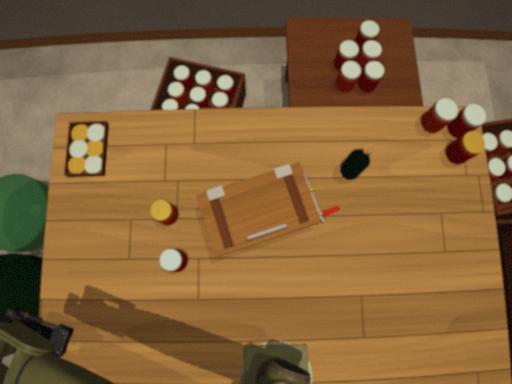

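View pics/side0.png

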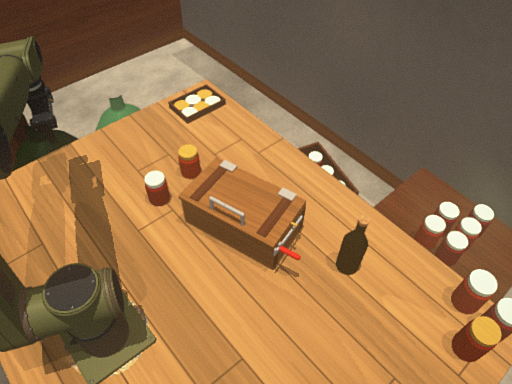

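The top view shows the chest at about (260,210), its handle from (248,238) to (286,227) and the red knob at (331,211). The jars are at (165,212) and (173,260), and the bottle is at (355,163). I'll enlarge a crop of the chest.

```bash
python3 - <<'E'
from h import *
a=cv2.imread('pics/top0.png')[150:270,185:385]; cv2.imwrite('pics/c1.png',cv2.resize(a,None,fx=4,fy=4,interpolation=cv2.INTER_CUBIC))
E
```

```text
(no output)
```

View pics/c1.png

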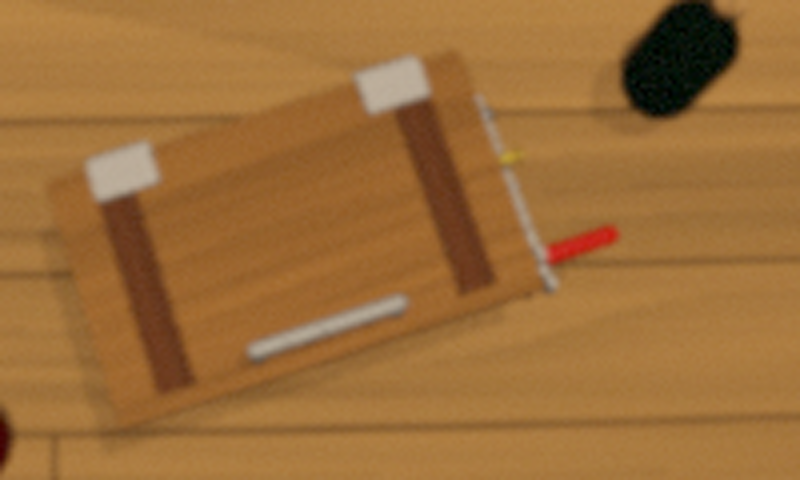

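```bash
cat >> h.py <<'E'
def load(f): return dict(np.load('pics/'+f+'.npz'))
E
python3 - <<'E'
from h import *
im=load('top0')
C=lambda x,y:(x/4+185-.4,y/4+150-.4)
obs=[((95,170,146),C(48,188)),((95,-170,146),C(458,52)),((-105,-170,146),C(543,290)),((-105,170,146),C(122,427)),
((-85,0,197),C(328,327)),((0,-185,141),C(513,157)),((45-125*np.cos(.0),-245,113),C(616,234))]
P=np.array([o[0] for o in obs])/1e3; W=np.array([pt(im,*o[1],z=o[0][2]/1e3) for o in obs])
from scipy.optimize import least_squares
f=lambda q,n=6:(((P[:n,:2]@np.array([[np.cos(q[2]),np.sin(q[2])],[-np.sin(q[2]),np.cos(q[2])]]))+q[:2]-W[:n,:2])).ravel()
r=least_squares(f,[.5,.05,.2]); print(r.x, (f(r.x,7).reshape(-1,2)*1e3).round(1))
for n,u,v in(('a',172,260),('b',162,210)): print(n,pt(im,u,v), pt(im,u,v,z=.11))
s=load('side0')
for n,u,v in(('a',155,178),('b',188,152),('wine neck',362,224),('knob end',298,256),('wbase',348,272)): print(n,pt(s,u,v))
# depth check of lid top & handle
for u,v in((258,205),(267,232)): print(pt(im,u,v,r=0))
for c in((45,-177,105),(-85,0,191),(177,0,303),(114,-177,225),(-80,-212,105)):
    c=np.array(c)/1e3;t=r.x[2]; print(c,(r.x[:2]+[np.cos(t)*c[0]-np.sin(t)*c[1],np.sin(t)*c[0]+np.cos(t)*c[1]]).round(4))
E
```

```text
[0.53087867 0.0485669  0.30199812] [[ 3.3  3.9]
 [ 1.9 -0.2]
 [ 0.3 -2.8]
 [-4.3  1.9]
 [-1.   0.1]
 [-0.1 -3. ]
 [-1.  -1.2]]
a [0.37681271 0.31522346 0.11013136] [0.37681791 0.31525274 0.11      ]
b [0.53351647 0.350218   0.11233519] [0.53391492 0.35080784 0.11      ]
a [0.38176922 0.32073476 0.10952182]
b [0.53516205 0.35206143 0.10923224]
wine neck [ 0.67237434 -0.28401729  0.2374677 ]
knob end [ 0.52927084 -0.20183467  0.12362912]
wbase [ 0.65998068 -0.30174922  0.0155913 ]
[0.53724975 0.04646141 0.14851798]
[0.44894606 0.02208945 0.19617284]
[ 0.045 -0.177  0.105] [ 0.6265 -0.107 ]
[-0.085  0.     0.191] [0.4497 0.0233]
[0.177 0.    0.303] [0.6999 0.1012]
[ 0.114 -0.177  0.225] [ 0.6924 -0.0865]
[-0.08  -0.212  0.105] [ 0.5176 -0.1776]
```

Emit:
{"method": "step_arm", "body": {
  "motion": [
    {"dz": -8,"spin": 0.122},
    {"dz": -8,"spin": 0.122},
    {"dz": -8,"spin": 0.122},
    {"dz": -8,"spin": 0.122},
    {"dz": -8,"spin": 0.122},
    {"dz": -8,"spin": 0.122},
    {"dz": -8,"spin": 0.122},
    {"dz": -8,"spin": 0.122}
  ],
  "jaw": 0.2
}}

```text
invalid input at $.motion[0]: expected keys dx, dy, dz, spin
```

```bash
cat >> h.py <<'E'
Q=np.array([0.53088,0.04857,0.3020])
def Rz(t): return np.array([[np.cos(t),-np.sin(t),0],[np.sin(t),np.cos(t),0],[0,0,1]])
def ch(w): return Rz(Q[2]).T@(np.array(w)-[Q[0],Q[1],0])*1e3
def go(c,pr=1):  # chest target (mm) of TCP -> tool deltas
    s=ctrl.observe(); R=np.array(s['tcp_rot']); w=Rz(Q[2])@(np.array(c)/1e3)+[Q[0],Q[1],0]
    print('tcp chest',ch(s['tool_pos']).round(1),'yaw err',round(Q[2]-np.arctan2(R[1,1],R[0,1]),3),'delta tool',(R.T@(w-s['tool_pos'])*1e3).round(1),'F',np.round(s['contact_force'],1),'w',round(s['grip_width']*1e3,1),'t',round(s['t'],2))
E
python3 -c "
from h import *
go((-85,0,240))"
```

```text
tcp chest [-156.9  649.1  213.5] yaw err -0.975 delta tool [-423.7 -497.   -25.6] F [ 0.8  0.3 -0.4] w 95.4 t 0.1
```

Emit:
{"method": "step_arm", "body": {
  "motion": [
    {"dx": 0,"dy": 0,"dz": -8,"spin": 0.122},
    {"dx": 0,"dy": 0,"dz": -8,"spin": 0.122},
    {"dx": 0,"dy": 0,"dz": -8,"spin": 0.122},
    {"dx": 0,"dy": 0,"dz": -8,"spin": 0.122},
    {"dx": 0,"dy": 0,"dz": -8,"spin": 0.122},
    {"dx": 0,"dy": 0,"dz": -8,"spin": 0.122},
    {"dx": 0,"dy": 0,"dz": -8,"spin": 0.122},
    {"dx": 0,"dy": 0,"dz": -8,"spin": 0.122}
  ],
  "jaw": 0.2
}}

```text
t: 0.77
tool_pos: [0.1881, 0.6218, 0.2783]
tcp_rot: [[-0.291, 0.957, -0.0], [0.957, 0.291, -0.001], [-0.001, -0.001, -1.0]]
contact_force: [-0.4, -0.2, 0.3]
grip_width: 0.0571
gripper_force: 0.0
```

```bash
python3 -c "
from h import *
go((-85,0,240))"
```

```text
tcp chest [-156.7  649.3  278.3] yaw err 0.007 delta tool [-648.7   76.3   38.9] F [-0.4 -0.2  0.3] w 57.1 t 0.77
```

Emit:
{"method": "step_arm", "body": {
  "motion": [
    {"dx": -36,"dy": 5,"dz": 0,"spin": 0},
    {"dx": -38,"dy": 5,"dz": 0,"spin": 0},
    {"dx": -38,"dy": 5,"dz": 0,"spin": 0},
    {"dx": -38,"dy": 5,"dz": 0,"spin": 0},
    {"dx": -38,"dy": 5,"dz": 0,"spin": 0},
    {"dx": -38,"dy": 5,"dz": 0,"spin": 0},
    {"dx": -38,"dy": 5,"dz": 0,"spin": 0},
    {"dx": -38,"dy": 5,"dz": 0,"spin": 0}
  ]
}}

```text
t: 1.43
tool_pos: [0.3161, 0.3437, 0.2782]
tcp_rot: [[-0.297, 0.955, -0.0], [0.955, 0.297, -0.0], [-0.0, -0.0, -1.0]]
contact_force: [1.8, 0.1, 0.1]
grip_width: 0.0573
gripper_force: 0.0
```

Emit:
{"method": "step_arm", "body": {
  "motion": [
    {"dx": -38,"dy": 5,"dz": 0,"spin": 0},
    {"dx": -38,"dy": 5,"dz": 0,"spin": 0},
    {"dx": -38,"dy": 5,"dz": 0,"spin": 0},
    {"dx": -38,"dy": 5,"dz": 0,"spin": 0},
    {"dx": -38,"dy": 5,"dz": 0,"spin": 0},
    {"dx": -38,"dy": 5,"dz": 0,"spin": 0},
    {"dx": -30,"dy": 5,"dz": 0,"spin": 0},
    {"dx": -10,"dy": 1,"dz": 0,"spin": 0}
  ]
}}

```text
t: 2.1
tool_pos: [0.4307, 0.0971, 0.2782]
tcp_rot: [[-0.292, 0.956, -0.0], [0.956, 0.292, -0.001], [-0.001, -0.001, -1.0]]
contact_force: [-0.0, 0.6, 0.1]
grip_width: 0.0572
gripper_force: 0.0
```

```bash
python3 -c "
from h import *
go((-85,0,172))"
```

```text
tcp chest [-81.2  76.1 278.2] yaw err 0.005 delta tool [-76.   -3.3 106.3] F [-0.   0.6  0.1] w 57.2 t 2.1
```

Emit:
{"method": "step_arm", "body": {
  "motion": [
    {"dx": -25,"dy": -1,"dz": 0,"spin": 0},
    {"dx": -30,"dy": -1,"dz": 0,"spin": 0},
    {"dx": -21,"dy": -1,"dz": 6,"spin": 0},
    {"dx": 0,"dy": 0,"dz": 20,"spin": 0},
    {"dx": 0,"dy": 0,"dz": 25,"spin": 0},
    {"dx": 0,"dy": 0,"dz": 25,"spin": 0},
    {"dx": 0,"dy": 0,"dz": 20,"spin": 0},
    {"dx": 0,"dy": 0,"dz": 10,"spin": 0}
  ]
}}

```text
t: 2.77
tool_pos: [0.4474, 0.0274, 0.1691]
tcp_rot: [[-0.297, 0.955, -0.005], [0.955, 0.297, 0.001], [0.002, -0.005, -1.0]]
contact_force: [-0.1, 0.1, -0.2]
grip_width: 0.0571
gripper_force: 0.0
```

Emit:
{"method": "step_arm", "body": {
  "motion": [
    {"dx": 0,"dy": 0,"dz": 0,"spin": 0},
    {"dx": 0,"dy": 0,"dz": 0,"spin": 0},
    {"dx": 0,"dy": 0,"dz": 0,"spin": 0},
    {"dx": 0,"dy": 0,"dz": 0,"spin": 0},
    {"dx": 0,"dy": 0,"dz": 0,"spin": 0},
    {"dx": 0,"dy": 0,"dz": 0,"spin": 0},
    {"dx": 0,"dy": 0,"dz": 0,"spin": 0},
    {"dx": 0,"dy": 0,"dz": 0,"spin": 0}
  ],
  "jaw": -1,
  "grip_force": 25
}}

```text
t: 3.43
tool_pos: [0.4514, 0.0273, 0.1733]
tcp_rot: [[-0.296, 0.955, 0.006], [0.955, 0.296, 0.001], [-0.0, 0.006, -1.0]]
contact_force: [7.4, 1.7, -1.3]
grip_width: 0.0111
gripper_force: 25.0
```

```bash
python3 -c "
from h import *
go((-85,0,172))
a0=.3167
c=[(95-189.4*np.cos(a0+t),132+189.4*np.sin(a0+t)) for t in np.linspace(0,1.7,25)]
print(np.diff(c,axis=0).round(1).tolist())"
```

```text
tcp chest [-82.2   3.3 173.3] yaw err 0.001 delta tool [-3.3 -2.8  1.3] F [ 7.4  1.7 -1.3] w 11.1 t 3.43
[[4.6, 12.6], [5.5, 12.2], [6.4, 11.8], [7.2, 11.3], [8.0, 10.8], [8.7, 10.2], [9.4, 9.6], [10.1, 8.9], [10.7, 8.1], [11.2, 7.4], [11.7, 6.6], [12.1, 5.7], [12.5, 4.8], [12.8, 3.9], [13.1, 3.0], [13.2, 2.1], [13.4, 1.1], [13.4, 0.2], [13.4, -0.8], [13.3, -1.7], [13.2, -2.6], [12.9, -3.6], [12.6, -4.5], [12.3, -5.4]]
```

Emit:
{"method": "step_arm", "body": {
  "motion": [
    {"dx": 0,"dy": 4.6,"dz": -12.6,"spin": 0},
    {"dx": 0,"dy": 5.5,"dz": -12.2,"spin": 0},
    {"dx": 0,"dy": 6.4,"dz": -11.8,"spin": 0},
    {"dx": 0,"dy": 7.2,"dz": -11.3,"spin": 0},
    {"dx": 0,"dy": 8,"dz": -10.8,"spin": 0},
    {"dx": 0,"dy": 8.7,"dz": -10.2,"spin": 0},
    {"dx": 0,"dy": 9.4,"dz": -9.6,"spin": 0},
    {"dx": 0,"dy": 10.1,"dz": -8.9,"spin": 0}
  ]
}}

```text
t: 4.1
tool_pos: [0.5047, 0.0438, 0.2598]
tcp_rot: [[-0.296, 0.955, -0.007], [0.955, 0.296, -0.002], [-0.0, -0.008, -1.0]]
contact_force: [-8.5, -2.5, 3.3]
grip_width: 0.0113
gripper_force: 25.0
```

```bash
python3 -c "
from h import *
a=.3167+1.7*8/24
go((95-189.4*np.cos(a),0,113+189.4*np.sin(a)))"
```

```text
tcp chest [-26.4   3.2 259.8] yaw err 0.001 delta tool [-3.2  1.2  0.4] F [-8.5 -2.5  3.3] w 11.3 t 4.1
```

Following the arc well; continuing.

Emit:
{"method": "step_arm", "body": {
  "motion": [
    {"dx": 0,"dy": 10.7,"dz": -8.1,"spin": 0},
    {"dx": 0,"dy": 11.2,"dz": -7.4,"spin": 0},
    {"dx": 0,"dy": 11.7,"dz": -6.6,"spin": 0},
    {"dx": 0,"dy": 12.1,"dz": -5.7,"spin": 0},
    {"dx": 0,"dy": 12.5,"dz": -4.8,"spin": 0},
    {"dx": 0,"dy": 12.8,"dz": -3.9,"spin": 0},
    {"dx": 0,"dy": 13.1,"dz": -3.0,"spin": 0},
    {"dx": 0,"dy": 13.2,"dz": -2.1,"spin": 0}
  ]
}}

```text
t: 4.77
tool_pos: [0.5997, 0.073, 0.3036]
tcp_rot: [[-0.296, 0.955, -0.0], [0.955, 0.296, -0.001], [-0.001, -0.001, -1.0]]
contact_force: [-2.4, -1.6, 3.2]
grip_width: 0.0113
gripper_force: 25.0
```

```bash
python3 -c "
from h import *
a=.3167+1.7*16/24
go((95-189.4*np.cos(a),0,113+189.4*np.sin(a)))"
```

```text
tcp chest [ 73.    2.8 303.6] yaw err 0.001 delta tool [-2.8 -0.8  2.6] F [-2.4 -1.6  3.2] w 11.3 t 4.77
```

Emit:
{"method": "step_arm", "body": {
  "motion": [
    {"dx": 0,"dy": 13.4,"dz": -1,"spin": 0},
    {"dx": 0,"dy": 13.4,"dz": 0,"spin": 0},
    {"dx": 0,"dy": 13.4,"dz": 1,"spin": 0},
    {"dx": 0,"dy": 13.3,"dz": 2,"spin": 0},
    {"dx": 0,"dy": 13.2,"dz": 3,"spin": 0},
    {"dx": 0,"dy": 12.9,"dz": 4,"spin": 0},
    {"dx": 0,"dy": 11,"dz": 4,"spin": 0},
    {"dx": 0,"dy": 6,"dz": 2.5,"spin": 0}
  ]
}}

```text
t: 5.43
tool_pos: [0.6935, 0.102, 0.2873]
tcp_rot: [[-0.296, 0.955, 0.003], [0.955, 0.296, -0.0], [-0.001, 0.002, -1.0]]
contact_force: [1.1, -1.0, 4.3]
grip_width: 0.0113
gripper_force: 25.0
```

```bash
python3 -c "
from h import *
go((177,0,284))"
```

```text
tcp chest [171.1   2.7 287.3] yaw err 0.001 delta tool [-2.7  5.9  3.3] F [ 1.1 -1.   4.3] w 11.3 t 5.43
```

Emit:
{"method": "step_arm", "body": {
  "motion": [
    {"dx": 0,"dy": 3,"dz": 1,"spin": 0},
    {"dx": 0,"dy": 3,"dz": 1.5,"spin": 0},
    {"dx": 0,"dy": 2,"dz": 1,"spin": 0},
    {"dx": 0,"dy": 1,"dz": 0.5,"spin": 0},
    {"dx": 0,"dy": 0,"dz": 0,"spin": 0},
    {"dx": 0,"dy": 0,"dz": 0,"spin": 0},
    {"dx": 0,"dy": 0,"dz": 0,"spin": 0},
    {"dx": 0,"dy": 0,"dz": 0,"spin": 0}
  ]
}}

```text
t: 6.1
tool_pos: [0.7011, 0.1044, 0.2834]
tcp_rot: [[-0.296, 0.955, 0.003], [0.955, 0.296, -0.0], [-0.001, 0.003, -1.0]]
contact_force: [3.3, -1.1, 4.9]
grip_width: 0.0111
gripper_force: 25.0
```

```bash
python3 -c "
from h import *
go((177,0,284)); snap('side','s1')"
```

```text
tcp chest [179.1   2.7 283.4] yaw err 0.001 delta tool [-2.7 -2.1 -0.6] F [ 3.3 -1.1  4.9] w 11.1 t 6.1
```

View pics/s1.png

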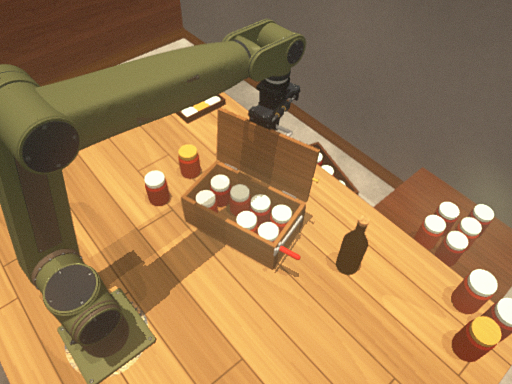

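Side view: the lid stands right back at about (265,150) with the gripper still on the handle. The red knob is at (289,253), the stay lies forward, and the jars and bottle haven't moved. Next I release a little and lift straight up.

Emit:
{"method": "step_arm", "body": {
  "motion": [
    {"dx": 0,"dy": 0,"dz": 0,"spin": 0},
    {"dx": 0,"dy": 0,"dz": 0,"spin": 0},
    {"dx": 0,"dy": 0,"dz": 0,"spin": 0},
    {"dx": 0,"dy": 0,"dz": 0,"spin": 0},
    {"dx": 0,"dy": 0,"dz": -5,"spin": 0},
    {"dx": 0,"dy": 0,"dz": -15,"spin": 0},
    {"dx": 0,"dy": 0,"dz": -25,"spin": 0},
    {"dx": 0,"dy": 0,"dz": -30,"spin": 0}
  ],
  "jaw": -0.45
}}

```text
t: 6.82
tool_pos: [0.6997, 0.1047, 0.3567]
tcp_rot: [[-0.297, 0.955, -0.004], [0.955, 0.297, -0.0], [0.001, -0.004, -1.0]]
contact_force: [0.7, 0.7, 0.1]
grip_width: 0.0261
gripper_force: 0.0
```

```bash
python3 -c "
from h import *
go((-80,-228,260)); 
s=load('s1')
for u,v in((298,256),(293,254),(284,250),(280,248)):
    p=pt(s,u,v,r=0); print(ch(p).round(1), p[2])"
```

```text
tcp chest [177.9   3.4 356.7] yaw err 0.001 delta tool [-231.8 -257.3   97.4] F [0.7 0.7 0.1] w 26.1 t 6.82
[ -77.9 -239.3  126.9] 0.1268682809666315
[ -78.9 -223.9  125.5] 0.1254852607160316
[ -80.5 -195.7  124.3] 0.12428696323129074
[ -79.5 -182.2  122.1] 0.12209395236683496
```

Emit:
{"method": "step_arm", "body": {
  "motion": [
    {"dx": 0,"dy": 0,"dz": -30,"spin": 0},
    {"dx": -20,"dy": -22,"dz": 0,"spin": 0},
    {"dx": -25,"dy": -28,"dz": 0,"spin": 0},
    {"dx": -25,"dy": -28,"dz": 0,"spin": 0},
    {"dx": -25,"dy": -28,"dz": 0,"spin": 0},
    {"dx": -25,"dy": -28,"dz": 0,"spin": 0},
    {"dx": -25,"dy": -28,"dz": 0,"spin": 0},
    {"dx": -25,"dy": -28,"dz": 0,"spin": 0}
  ]
}}

```text
t: 7.48
tool_pos: [0.5683, -0.1151, 0.389]
tcp_rot: [[-0.297, 0.955, 0.002], [0.955, 0.297, -0.001], [-0.001, 0.002, -1.0]]
contact_force: [0.5, -1.0, -0.1]
grip_width: 0.0264
gripper_force: 0.0
```

Emit:
{"method": "step_arm", "body": {
  "motion": [
    {"dx": -25,"dy": -28,"dz": 0,"spin": 0},
    {"dx": -25,"dy": -25,"dz": 0,"spin": 0},
    {"dx": -12,"dy": -13,"dz": 10,"spin": 0},
    {"dx": 0,"dy": 0,"dz": 25,"spin": 0},
    {"dx": 0,"dy": 0,"dz": 30,"spin": 0},
    {"dx": 0,"dy": 0,"dz": 30,"spin": 0},
    {"dx": 0,"dy": 0,"dz": 30,"spin": 0},
    {"dx": 0,"dy": 0,"dz": 20,"spin": 0}
  ],
  "jaw": 0.2
}}

```text
t: 8.15
tool_pos: [0.524, -0.1925, 0.2405]
tcp_rot: [[-0.296, 0.955, -0.002], [0.955, 0.296, 0.001], [0.001, -0.001, -1.0]]
contact_force: [-0.1, 0.1, -1.1]
grip_width: 0.0569
gripper_force: 0.0
```

```bash
python3 -c "
from h import *
go((-78,-228,98))"
```

```text
tcp chest [ -78.3 -228.1  240.5] yaw err 0.001 delta tool [-1.000e-01  5.000e-01  1.425e+02] F [-0.1  0.1 -1.1] w 56.9 t 8.15
```

Emit:
{"method": "step_arm", "body": {
  "motion": [
    {"dx": 0,"dy": 0,"dz": 15,"spin": 0},
    {"dx": 0,"dy": 0,"dz": 25,"spin": 0},
    {"dx": 0,"dy": 0,"dz": 25,"spin": 0},
    {"dx": 0,"dy": 0,"dz": 25,"spin": 0},
    {"dx": 0,"dy": 0,"dz": 20,"spin": 0},
    {"dx": 0,"dy": 0,"dz": 18,"spin": 0},
    {"dx": 0,"dy": 0,"dz": 10,"spin": 0},
    {"dx": 0,"dy": 0,"dz": 4,"spin": 0}
  ]
}}

```text
t: 8.82
tool_pos: [0.5243, -0.1925, 0.0993]
tcp_rot: [[-0.297, 0.955, -0.002], [0.955, 0.297, 0.001], [0.001, -0.001, -1.0]]
contact_force: [-0.9, 0.4, -0.5]
grip_width: 0.0573
gripper_force: 0.0
```

Emit:
{"method": "step_arm", "body": {
  "motion": [
    {"dx": 0,"dy": 0,"dz": 0,"spin": 0},
    {"dx": 0,"dy": 0,"dz": 0,"spin": 0},
    {"dx": 0,"dy": 0,"dz": 0,"spin": 0},
    {"dx": 0,"dy": 0,"dz": 0,"spin": 0},
    {"dx": 0,"dy": 0,"dz": 0,"spin": 0},
    {"dx": 0,"dy": 0,"dz": 0,"spin": 0},
    {"dx": 0,"dy": 0,"dz": 0,"spin": 0},
    {"dx": 0,"dy": 0,"dz": 0,"spin": 0}
  ],
  "jaw": -1,
  "grip_force": 25
}}

```text
t: 9.48
tool_pos: [0.5252, -0.1928, 0.1005]
tcp_rot: [[-0.296, 0.955, 0.001], [0.955, 0.296, -0.0], [-0.0, 0.001, -1.0]]
contact_force: [1.5, 0.5, -0.3]
grip_width: 0.0152
gripper_force: 25.0
```

```bash
python3 -c "
from h import *
go((-79,-228,98))
t=np.linspace(.1,1.99,25)
c=np.c_[45-125*np.cos(t),105+125*np.sin(t)]
print(np.diff(c,axis=0).round(1).tolist())
snap('side','s2')"
```

```text
tcp chest [ -77.2 -228.7  100.5] yaw err 0.001 delta tool [ 0.7 -1.8  2.5] F [ 1.5  0.5 -0.3] w 15.2 t 9.48
[[1.4, 9.7], [2.1, 9.6], [2.9, 9.4], [3.6, 9.2], [4.3, 8.8], [5.0, 8.5], [5.7, 8.1], [6.3, 7.6], [6.8, 7.1], [7.4, 6.5], [7.9, 5.9], [8.3, 5.3], [8.7, 4.6], [9.0, 3.9], [9.3, 3.2], [9.5, 2.4], [9.7, 1.7], [9.8, 0.9], [9.8, 0.1], [9.8, -0.6], [9.7, -1.4], [9.6, -2.2], [9.4, -2.9], [9.1, -3.6]]
```

View pics/s2.png

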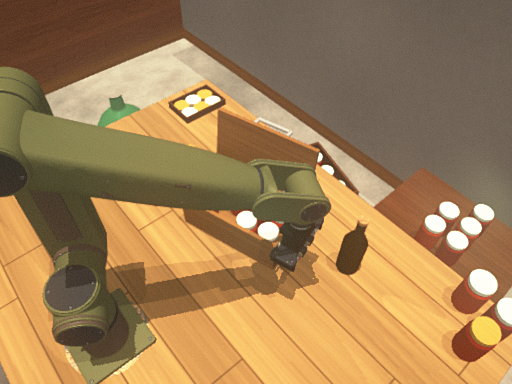

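The knob is pinched (15.2 mm wide) and nothing else has moved. Before swinging it over, I check how wide the wrist and forearm are, to know their clearance to the lid corner.

```bash
python3 -c "
from h import *
s=load('s2')
for u,v in((290,175),(315,208),(270,200),(262,200),(255,212),(300,222),(230,190),(200,190),(200,204),(302,245),(292,228)):
    p=pt(s,u,v,r=0); print(u,v,p.round(3), ch(p).round(0)-[-77,-229,100])
print(ctrl.observe()['joint_pos'])"
```

```text
290 175 [ 0.517 -0.147  0.424] [  5.  46. 324.]
315 208 [ 0.502 -0.244  0.409] [-38. -42. 309.]
270 200 [ 0.407 -0.198  0.469] [-115.   30.  369.]
262 200 [ 0.394 -0.189  0.471] [-125.   43.  371.]
255 212 [ 0.381 -0.183  0.436] [-135.   53.  336.]
300 222 [ 0.477 -0.229  0.363] [-57. -20. 263.]
230 190 [ 0.339 -0.155  0.512] [-166.   92.  412.]
200 190 [ 0.284 -0.137  0.538] [-214.  125.  438.]
200 204 [ 0.282 -0.134  0.495] [-215.  129.  395.]
302 245 [ 0.512 -0.221  0.222] [-21. -23. 122.]
292 228 [ 0.492 -0.196  0.289] [-33.   7. 189.]
[-4.47873911e-01  2.42032996e-02  1.95584110e+00  3.77139162e-04
  1.16051439e+00 -7.48972465e-01]
```

Emit:
{"method": "step_arm", "body": {
  "motion": [
    {"dx": 0,"dy": 1.4,"dz": -9.7,"spin": 0},
    {"dx": 0,"dy": 2.1,"dz": -9.6,"spin": 0},
    {"dx": 0,"dy": 2.9,"dz": -9.4,"spin": 0},
    {"dx": 0,"dy": 3.6,"dz": -9.2,"spin": 0},
    {"dx": 0,"dy": 4.3,"dz": -8.8,"spin": 0},
    {"dx": 0,"dy": 5,"dz": -8.5,"spin": 0},
    {"dx": 0,"dy": 5.7,"dz": -8.1,"spin": 0},
    {"dx": 0,"dy": 6.3,"dz": -7.6,"spin": 0}
  ]
}}

```text
t: 10.2
tool_pos: [0.551, -0.1848, 0.1723]
tcp_rot: [[-0.297, 0.955, -0.011], [0.955, 0.297, -0.003], [0.001, -0.011, -1.0]]
contact_force: [-15.4, -5.2, 7.4]
grip_width: 0.0156
gripper_force: 25.0
```

```bash
python3 -c "
from h import *
a=.1+1.89/3
go((45-125*np.cos(a),-228,86+125*np.sin(a)))"
```

```text
tcp chest [ -50.2 -228.8  172.3] yaw err 0.001 delta tool [0.8 2.  2.9] F [-15.4  -5.2   7.4] w 15.6 t 10.2
```

Emit:
{"method": "step_arm", "body": {
  "motion": [
    {"dx": 0,"dy": 6.8,"dz": -6.5,"spin": 0},
    {"dx": 0,"dy": 7.4,"dz": -6,"spin": 0},
    {"dx": 0,"dy": 7.9,"dz": -5.5,"spin": 0},
    {"dx": 0,"dy": 8.3,"dz": -4.9,"spin": 0},
    {"dx": 0,"dy": 8.7,"dz": -4.3,"spin": 0},
    {"dx": 0,"dy": 9,"dz": -3.7,"spin": 0},
    {"dx": 0,"dy": 9.3,"dz": -3.1,"spin": 0},
    {"dx": 0,"dy": 9.5,"dz": -2.4,"spin": 0}
  ]
}}

```text
t: 10.87
tool_pos: [0.6195, -0.164, 0.2148]
tcp_rot: [[-0.296, 0.955, 0.003], [0.955, 0.296, -0.002], [-0.003, 0.002, -1.0]]
contact_force: [-5.9, 0.9, 11.9]
grip_width: 0.0154
gripper_force: 25.0
```

```bash
python3 -c "
from h import *
a=.1+1.89/3*2
go((45-125*np.cos(a),-228,86+125*np.sin(a)))"
```

```text
tcp chest [  21.4 -229.3  214.8] yaw err 0.001 delta tool [ 1.4 -2.5  6.5] F [-5.9  0.9 11.9] w 15.4 t 10.87
```

Emit:
{"method": "step_arm", "body": {
  "motion": [
    {"dx": 0,"dy": 11,"dz": -3.2,"spin": 0},
    {"dx": 0,"dy": 11,"dz": -2.5,"spin": 0},
    {"dx": 0,"dy": 11,"dz": -1,"spin": 0},
    {"dx": 0,"dy": 11,"dz": 1,"spin": 0},
    {"dx": 0,"dy": 10.6,"dz": 2.2,"spin": 0},
    {"dx": 0,"dy": 10.5,"dz": 3.1,"spin": 0},
    {"dx": 0,"dy": 8,"dz": 3.5,"spin": 0},
    {"dx": 0,"dy": 3,"dz": 2,"spin": 0}
  ]
}}

```text
t: 11.53
tool_pos: [0.694, -0.141, 0.2033]
tcp_rot: [[-0.297, 0.955, 0.004], [0.955, 0.297, -0.001], [-0.002, 0.004, -1.0]]
contact_force: [0.9, -4.5, 6.1]
grip_width: 0.0153
gripper_force: 25.0
```

```bash
python3 -c "
from h import *
go((96,-228,206));print(ctrl.observe()['dq'])"
```

```text
tcp chest [  99.3 -229.5  203.3] yaw err 0.001 delta tool [ 1.5 -3.3 -2.7] F [ 0.9 -4.5  6.1] w 15.3 t 11.53
[ 0.02312303  0.06830259 -0.05131292 -0.00396722 -0.0152922   0.02217114]
```

Emit:
{"method": "step_arm", "body": {
  "motion": [
    {"dx": 0,"dy": 2,"dz": 1.5,"spin": 0},
    {"dx": 0,"dy": 2,"dz": 1.5,"spin": 0},
    {"dx": 0,"dy": 2,"dz": 1,"spin": 0},
    {"dx": 0,"dy": 1,"dz": 1,"spin": 0},
    {"dx": 0,"dy": 0,"dz": 0,"spin": 0},
    {"dx": 0,"dy": 0,"dz": 0,"spin": 0},
    {"dx": 0,"dy": 0,"dz": 0,"spin": 0},
    {"dx": 0,"dy": 0,"dz": 0,"spin": 0}
  ]
}}

```text
t: 12.2
tool_pos: [0.6956, -0.1406, 0.2023]
tcp_rot: [[-0.296, 0.955, -0.006], [0.955, 0.296, -0.003], [-0.001, -0.007, -1.0]]
contact_force: [-20.0, -5.4, 22.3]
grip_width: 0.0153
gripper_force: 25.0
```

```bash
python3 -c "
from h import *
go((96,-228,206)); im=snap('side','s3')
a=im['pixels'][130:290,230:390,::-1]; cv2.imwrite('pics/c3.png',cv2.resize(a,None,fx=3.7,fy=3.7,interpolation=cv2.INTER_CUBIC))"
```

```text
tcp chest [ 101.  -229.6  202.3] yaw err 0.002 delta tool [ 1.6 -5.  -3.6] F [-20.   -5.4  22.3] w 15.3 t 12.2
```

View pics/c3.png

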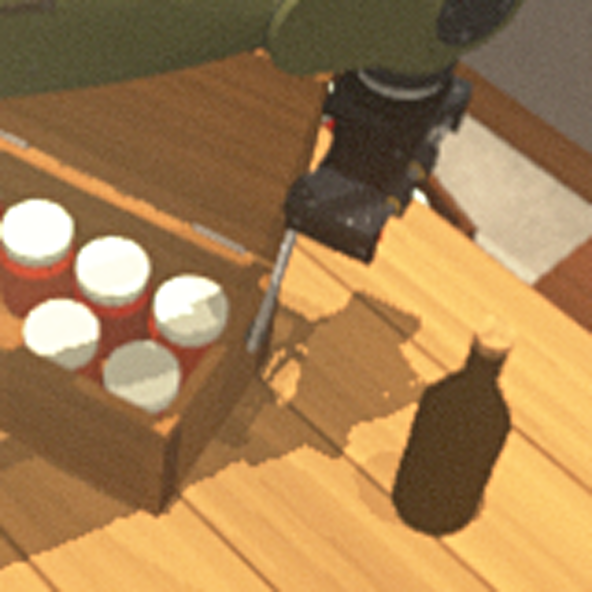

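The stay hits a hard stop at about 2.0 rad (20 N in x), which fits a seated notch. I release the knob and lift away to look.

Emit:
{"method": "step_arm", "body": {
  "motion": [
    {"dx": 0,"dy": -2,"dz": -1,"spin": 0},
    {"dx": 0,"dy": 0,"dz": 0,"spin": 0},
    {"dx": 0,"dy": 0,"dz": 0,"spin": 0},
    {"dx": 0,"dy": 0,"dz": 0,"spin": 0},
    {"dx": 0,"dy": -1,"dz": -5,"spin": 0},
    {"dx": 0,"dy": 0,"dz": -20,"spin": 0},
    {"dx": 0,"dy": 0,"dz": -35,"spin": 0},
    {"dx": 0,"dy": 0,"dz": -38,"spin": 0}
  ],
  "jaw": -0.2
}}

```text
t: 12.92
tool_pos: [0.694, -0.139, 0.2938]
tcp_rot: [[-0.297, 0.955, -0.006], [0.955, 0.297, 0.002], [0.004, -0.005, -1.0]]
contact_force: [0.8, -0.1, 0.7]
grip_width: 0.0383
gripper_force: 0.0
```

Emit:
{"method": "step_arm", "body": {
  "motion": [
    {"dx": 0,"dy": 0,"dz": -38,"spin": 0},
    {"dx": 0,"dy": 0,"dz": -38,"spin": 0},
    {"dx": 0,"dy": -20,"dz": -20,"spin": 0},
    {"dx": 0,"dy": -38,"dz": 0,"spin": 0},
    {"dx": 0,"dy": -38,"dz": 0,"spin": 0},
    {"dx": 0,"dy": -38,"dz": 0,"spin": 0},
    {"dx": 0,"dy": -38,"dz": 0,"spin": 0},
    {"dx": 0,"dy": -30,"dz": 0,"spin": 0}
  ]
}}

```text
t: 13.58
tool_pos: [0.5002, -0.1998, 0.3923]
tcp_rot: [[-0.297, 0.955, 0.0], [0.955, 0.297, 0.0], [0.0, 0.0, -1.0]]
contact_force: [0.7, -1.2, 0.5]
grip_width: 0.038
gripper_force: 0.0
```

```bash
python3 -c "
from h import *
go((96,-228,206)); im=snap('side','s4'); snap('top','t4')
a=im['pixels'][140:260,230:350,::-1]; a=cv2.resize(a,None,fx=4.9,fy=4.9,interpolation=cv2.INTER_CUBIC); cv2.imwrite('pics/c4.png',a)"
```

```text
tcp chest [-103.1 -228.   392.3] yaw err 0.001 delta tool [1.000e-01 1.991e+02 1.863e+02] F [ 0.7 -1.2  0.5] w 38.0 t 13.58
```

View pics/c4.png

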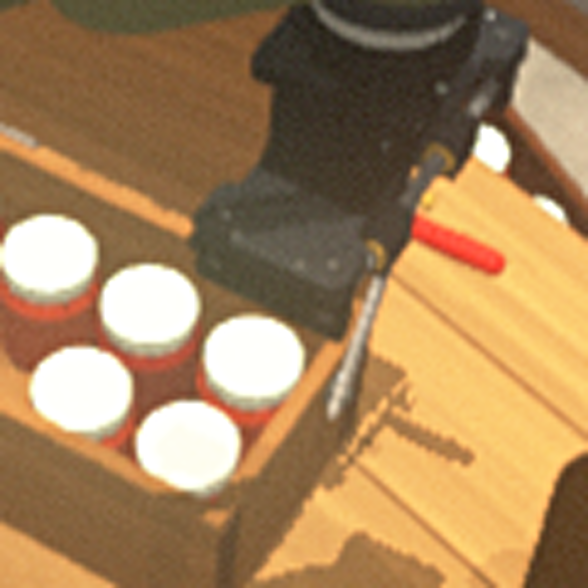

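The gripper hides the stud. The knob is visible at about (455,245) in the crop. I move aside and look again.

Emit:
{"method": "step_arm", "body": {
  "motion": [
    {"dx": -15,"dy": -15,"dz": 0,"spin": 0},
    {"dx": -25,"dy": -25,"dz": 0,"spin": 0},
    {"dx": -25,"dy": -25,"dz": 0,"spin": 0},
    {"dx": -25,"dy": -25,"dz": 0,"spin": 0},
    {"dx": -25,"dy": -25,"dz": 0,"spin": 0},
    {"dx": -25,"dy": -10,"dz": 0,"spin": 0},
    {"dx": -25,"dy": 0,"dz": 0,"spin": 0},
    {"dx": -15,"dy": 0,"dz": 0,"spin": 0}
  ]
}}

```text
t: 14.35
tool_pos: [0.4366, -0.4109, 0.3916]
tcp_rot: [[-0.295, 0.956, 0.0], [0.956, 0.295, 0.001], [0.0, 0.0, -1.0]]
contact_force: [-0.7, 0.2, -0.4]
grip_width: 0.0383
gripper_force: 0.0
```

```bash
python3 -c "
from h import *
im=snap('side','s5'); t=snap('top','t5')
f=lambda a:cv2.resize(a[:,:,::-1],None,fx=5,fy=5,interpolation=cv2.INTER_CUBIC)
cv2.imwrite('pics/c5.png',np.hstack([f(im['pixels'][150:270,255:335]),f(t['pixels'][130:250,275:355])]))"
```

```text
(no output)
```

View pics/c5.png

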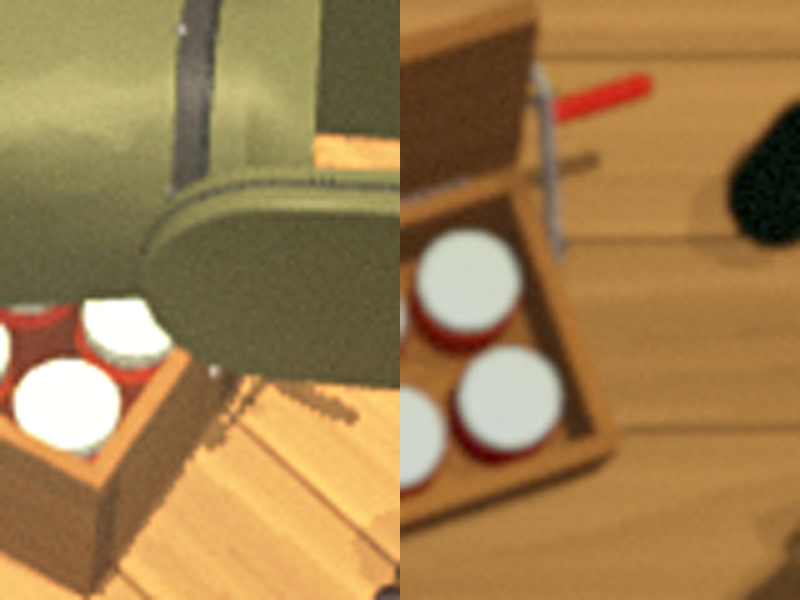

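Top view (right half): the stay leans back with its head against the lid's edge at (540,90), covering the stud. The knob runs from (560,110) to (645,85), and the bottle is untouched. I work out the stay and lid angles from depth.

```bash
python3 -c "
from h import *
t=load('t5')
c=(ch(t['position']))
for X,Y in((645,85),(620,93),(595,100),(575,106)):
    u,v=(X-400)/5+275-.4,Y/5+130-.4
    p=ch(pt(t,u,v,r=1)); d=c-p; n=np.array([d[0],0,d[2]]);n/=np.linalg.norm(n); k=p+8*n*[1,1,1]*-1
    # also ray-only: intersect with the 125 mm circle about pivot
    a0=np.linspace(1.6,2.3,701); R=np.array(pt(t,u,v,z=.0)); P0=np.array(t['position'])
    best=min(a0,key=lambda a:(lambda q:(q[0]-(45-125*np.cos(a)+8*n[0]*0))**2)(ch(P0+(R-P0)*(P0[2]-(.105+.125*np.sin(a)))/P0[2])))
    print(p.round(1),k.round(1),'ang depth',round(np.arctan2(k[2]-105,45-k[0]),3),'rad',round(np.hypot(k[2]-105,k[0]-45),1),'ray ang',round(best,3))
# lid edge top corner depth
for X,Y in((520,25),(470,60),(440,130)):
    print('lid',ch(pt(t,(X-400)/5+275,Y/5+130)).round(1))
for n,u,v in(('a',172,260),('b',162,210)): print(n,pt(t,u,v).round(3))
"
```

```text
[  97.1 -239.3  226.2] [  99.1 -239.3  218.5] ang depth 2.016 rad 125.8 ray ang 2.021
[  97.4 -223.8  224.9] [  99.5 -223.8  217.2] ang depth 2.023 rad 124.7 ray ang 2.021
[  98.1 -208.2  224.7] [ 100.1 -208.2  216.9] ang depth 2.028 rad 124.8 ray ang 2.027
[  98.  -195.4  225.7] [ 100.1 -195.4  218. ] ang depth 2.024 rad 125.7 ray ang 2.029
lid [ 122.9 -160.5  323.8]
lid [ 120.2 -132.8  299.1]
lid [ 109.1 -116.4  220.2]
a [0.377 0.315 0.11 ]
b [0.534 0.351 0.109]
```

```bash
python3 -c "
from h import *
print(ctrl.observe()['contact_force'], ctrl.finish_job())"
```

```text
the job is handed in; nothing more can be done
[-0.09299888 -0.11633131  0.0118002 ] None
```

I handed the job in after about 14 s of robot time, with no verdict returned. The lid stands right back on its hinge stops, and the stay measures about 2.02 rad against the 1.99 expected when seated, after hitting a firm stop (the stay's head hid the stud, so I couldn't see the notch itself). Both jars measured where they started, the bottle looked unmoved in the pictures, and the arm is clear of everything.

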